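Seat the soldering brick in the corner fence

ROBOT

A 7-joint arm with a two-finger parallel gripper is mounted at the origin on the work surface. World frame = base frame: x ahead of the robot, y to its left, z up, the work surface at z = 0. Lengths are in m, angles in rad, forces in N, time in s.
With the tool pointing down it reaches from about 0.4 to 0.875 m from the base axis. Payload 4.4 kg.
Tool frame: the origin (TCP) lies midway between the tips of the shut fingers; the grasp point (between the pads) lies 19 mm behind it; z points along the fingers, y is the line along which they close (so a half turn about z gives the same grasp; the last joint's range is limited). The gripper opens to 85 mm and grips with 20 to 120 N. Pads are 22 mm wide; open, the fingers measure 114 mm over their backs; the gripper's body (76 mm by 85 mm) begins 54 mm behind the grasp point. The pads swing forward as they close: fully open they stand 13 mm farther back than shut.
Start: joints at [1.055, 0.628, 0.038, 1.517, -0.027, 0.996, -0.02], TCP at [0.283, -0.585, 0.197] pointing down, gripper open.
Joint ranges: [-3.06, 3.06], [-0.37, 2.12], [-1.25, 1.32], [0.18, 2.47], [-1.1, 4.24], [0.23, 1.98], [-2.94, 2.94]. Speed limits (rad/s): [2.57, 2.57, 3.14, 3.14, 3.14, 3.14, 3.14].

INTERFACE

Orientations are given as a unit quaternion [w, x, y, z].
In Python, from plant import * gives the robot as it stands.
- The arm moves only by the shell command python3 -m creep 'ROWS' [FORCE]. ROWS is JSON, a list of rows, each an object of numbers: "x", "y", "z": the shift along the tool's x, y, z in cm; "wx", "wy", "wz": the turn, a rotation vector about the tool's x, y, z in degrees; "hand": the opening, from 0 (shut) to 1 (fully open). A call has 1 to 12 rows; each row shifts and turns the commanded pose from where the row before left it, along the tool's axes as they then stand; what a row does not reach is not made up. A row lasts 1/10 s, in which the tool goes at most 50 mm and 8.59 degrees, less where a joint would pass 70% of its speed; a pose out of reach is approached as far as the arm can. A call is refused whole if a number of a shift passes 5 or a number of a turn 8.59, either way. A call with a gripper value outside its range is refused whole. The fingers move at their own pace and stop on an object; FORCE is the grip in N (left out, the last holds). Time passes only in rows, so rows that do not move let the fingers close. It gives the time, the measured TCP pose, the force, the opening and the grip force at its end, in the units of the state.
- get_state(): the state, without advancing time (a new reading comes with each control period).
- grab_frame(name): name is "scene" or "top" or "wrist"; returns a dict with "color" (480x640x3 uint8, red, green, blue), "range_z" (480x640 float32, m along the optical axis (not along the pixel's ray), 0 where there is no reading), "fx", "fy", "cx", "cy" (pixels), "rvec" (rotation vector, rad) and "tvec" (3), from world to camera coordinates, as OpenCV has them. Camera axes: x right, y down, z forward; pixel columns grow to the right and rows downward; lengths in m; the calibration is good to about 2 mm. A picture is of the moment at which its call begins.
- close_job(): hands the job in; it is judged then, once.
The state is a dict: "time": time; "qpos": joint angles; "joint_velocities": joint speeds; "joint_efforts": joint torques, N m; "eef_pos": TCP position; "orientation": TCP orientation; "ft_force": force on the tool from outside, world axes, zero at the start; "torque": the same for the moment, N m; "width": finger opening in m; "grasp_force": force on a finger pad.
Only numpy, scipy, OpenCV 4.12 (cv2) and the standard library are available. Lean on these libraries where they do the work, as an engineer would, in place of code of your own. Each camera call takes 0.05 s, during which the arm holds its last target. There are 200 camera calls.

TASK

Push the pale soldering brick, the slab with two rings lying on it, along the bench into the inner corner of the low steel fence, until its long side is flush against the fence's long wall and its end is flush against the short wall. Only push it with the fingers: do not lift, tip or carry it, do not touch the rings or let them fall off, and leave the jar, the charcoal block and the bangle where they are. Finish with the hand clear of everything.

Things in the scene. Friction and masses are not known exactly. Their poses are not given: they have to be found in the camera images.
- brick: Soldering brick: pale fire-brick slab, scorched on top, loose, 95 (own x) x 150 (own y) x 32 mm high, 0.35 to 0.65 kg (slides at about 2 to 8 N), too wide to grip. Origin: centre of underside, z up. At the start its +x long side roughly faces the long wall, its -y end the short wall; turned up to 0.3 rad, 25 to 100 mm from the long wall and 35 to 120 mm from the short one. Two rings lie on it.
- fence: Fixed steel L-shaped fence, walls 28 mm high, 6 thick. Origin: inner corner at bench height, z up. Long wall's inner face: x = 0, from the corner to y = +220 mm. Short wall's inner face: y = 0, to x = -110 mm (towards the robot). Flanges 3 mm high reach 26 mm outside. Seated brick: its origin at x = -47.5, y = +75 mm in this frame, its x and y axes along the fence's.
- ring_a: Brass finger ring lying flat on the brick, 25 mm outside, 7 mm high (its top 39 mm above the bench). Origin at the centre of its underside. Must stay on the brick.
- ring_b: Smaller steel finger ring lying flat on the brick, 22 mm outside, 5 mm high. Origin at the centre of its underside. Must stay on the brick.
- jar: Bystander: amber glass jar with steel cap, 54 mm diameter, 70 mm high, at one side of the work. Origin at the centre of its underside.
- charcoal: Bystander: small black charcoal block 45 x 75 x 30 mm, at one side of the work (jar and charcoal block may swap sides). Origin at the centre of its underside.
- bangle: Bystander: copper bangle lying flat beyond the long wall, 68 mm diameter, 12 mm high. Origin at the centre of its underside.
There are look-alikes about, which are no part of the job. What is shaped like the brick but orange is not meant.

How it is judged:
By the outcome, as a careful person would: the job done as asked, in the order asked, and still so for the second after the job is handed in, with the robot touching nothing.
It also fails if it takes over 48 s, if anything falls off the work surface, if the arm or the gripper's body presses on something with over 40 N, if the wrist force passes 120 N, or if a joint passes its speed limit or range.

## Working session

There is one attempt and no reset: what is moved stays moved. The work goes in short steps, Python scripts to look and compute and a shell command to move; the robot and the scene stay as the last step left them, time stands still between calls to the robot, and variables do not carry over. Pictures are saved under pics/ and viewed, at most 10 in all, crops included, and the job is handed in when it is done.

```bash
mkdir -p pics; ls
python3 - <<'E'
from plant import *
import cv2,numpy as np
s=get_state();print(s['time'],s['eef_pos'],s['orientation'],s['width'],s['ft_force'])
f=grab_frame("top");cv2.imwrite('pics/top0.png',f['color'][:,:,::-1]);np.savez('top0.npz',**f)
f=grab_frame("scene");cv2.imwrite('pics/scene0.png',f['color'][:,:,::-1])
E
```

```text
pics
0.0 [ 0.28231965 -0.58469734  0.19608755] [-9.35739506e-04  9.74821547e-01  2.22984354e-01 -2.30264101e-04] 0.0854738718441658 [-0.09950581  0.72144854  0.15122658]
```

View pics/top0.png

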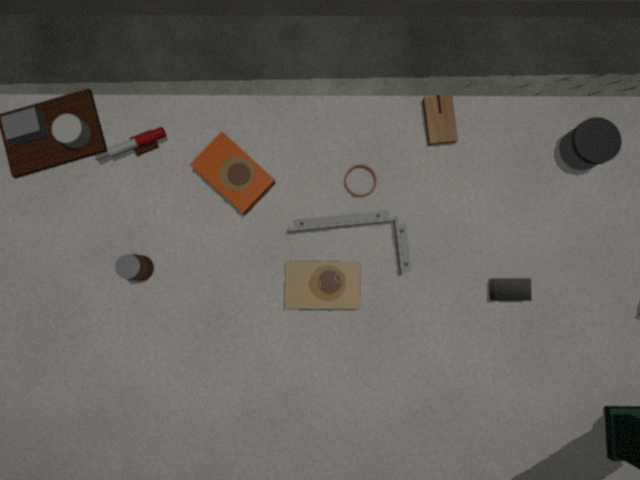

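View pics/scene0.png

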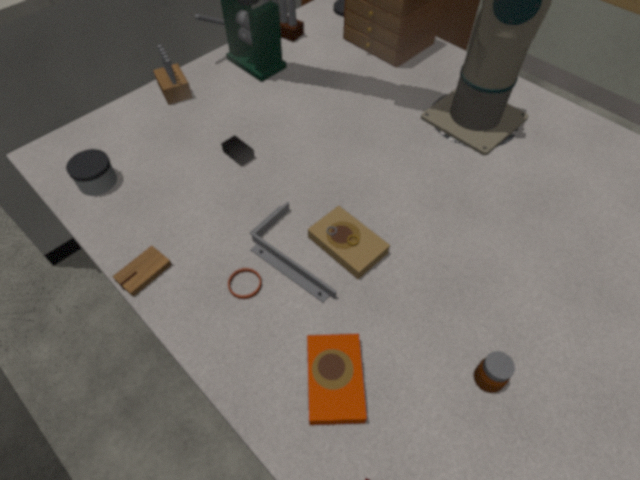

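Top view: pale brick at (322,285). The look-alikes are the orange brick at (235,173) and the wooden block at (440,120), so I choose the pale one with the rings. The fence's inner corner is near (393,222), the bangle at (360,180), the charcoal at (510,289) and the jar at (130,267).

```bash
cat > h.py <<'E'
import cv2,numpy as np
def world(f):
    d=f['range_z'];v,u=np.mgrid[:480,:640]
    P=np.stack([(u-f['cx'])/f['fx']*d,(v-f['cy'])/f['fy']*d,d],-1)
    R=cv2.Rodrigues(np.array(f['rvec']))[0]
    W=(P-np.array(f['tvec']).ravel())@R
    W[d==0]=np.nan
    return W
def rect(p):
    (c,s,a)=cv2.minAreaRect((p*1000).astype(np.float32)); return np.round(c,1),np.round(s,1),round(a,2)
E
python3 - <<'E'
from h import *
f=dict(np.load('top0.npz'));W=world(f);z=W[...,2]
print('bench z',np.nanmedian(z[330:400,200:400]))
def reg(u0,u1,v0,v1,lo,hi):
    m=np.zeros(z.shape,bool);m[v0:v1,u0:u1]=1
    return W[m&(z>lo)&(z<hi)][:,:2]
print('brick',rect(reg(275,368,252,318,.024,.045)))
b=reg(275,368,252,318,.024,.034);print('brick med',np.nanmedian(z[265:305,290:305]))
for n,r in dict(long=(280,386,205,236),short=(392,415,225,280)).items():
    p=reg(*r,.018,.04);print(n,len(p),rect(p),p.min(0),p.max(0))
for n,r in dict(jar=(110,160,245,290),char=(485,535,272,305),bang=(340,380,160,200)).items():
    p=reg(*r,.006,.1);print(n,rect(p))
c=f['color'][190:330,265:425,::-1];cv2.imwrite('pics/crop0.png',cv2.resize(np.clip(c*1.5,0,255).astype(np.uint8),None,fx=5,fy=4.28,interpolation=2))
E
```

```text
bench z 0.00017221005322714083
brick (array([540.4,  48.5]), array([150.3,  94.7]), 89.11)
brick med 0.032166949565818385
long 350 (array([662.2,  21.1]), array([  6.7, 200.2]), 6.23) [ 0.64889478 -0.0784445 ] [0.67460657 0.12068764]
short 183 (array([ 613.1, -107.7]), array([100.3,   6.9]), 6.13) [ 0.56298747 -0.11529389] [ 0.66267873 -0.09933038]
jar (array([573.9, 419. ]), array([50.7, 50.5]), 34.84)
char (array([ 532.1, -331.5]), array([77. , 42.7]), 89.76)
bang (array([758.2, -30.5]), array([65.1, 66. ]), 89.79)
```

View pics/crop0.png

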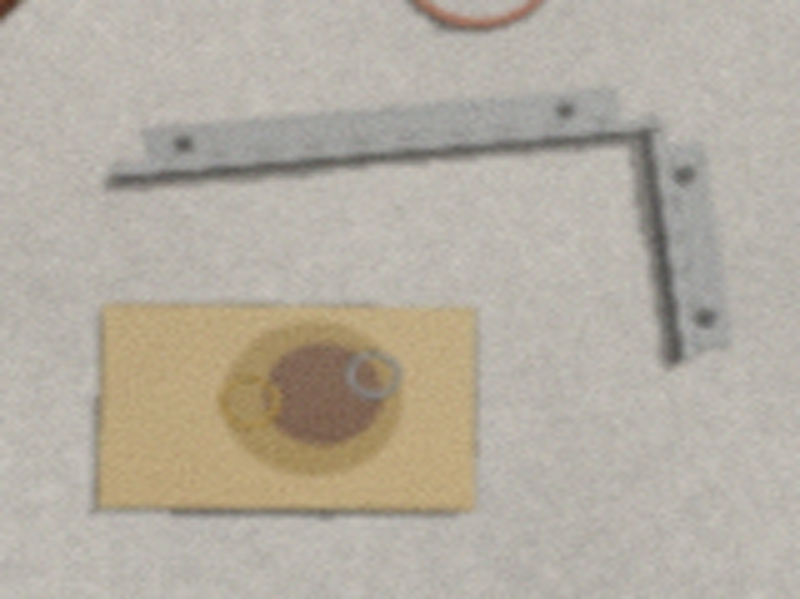

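The crop confirms the choice: pale slab, scorched, brass ring left at (250,400) and steel ring right at (375,375). Before moving, I'll check the green thing near the start pose.

Run:
```python
from plant import *
from h import *
for n in("scene","top"):
    f=grab_frame(n);W=world(f);c=f['color'].astype(int)
    g=(c[...,1]>c[...,0]+12)&(c[...,1]>c[...,2]+5)&(W[...,1]<-.2)
    p=W[g];print(n,len(p),np.round(np.percentile(p,[2,50,98],axis=0),3).tolist() if len(p) else '')
    m=(W[...,2]>.06)&(W[...,1]<-.1)&(W[...,1]>-.8)&(W[...,0]>.1)&(W[...,0]<.9)
    p=W[m];print(len(p),np.round(np.percentile(p,[1,50,99],axis=0),3).tolist() if len(p) else '')
a=np.radians(6.2);ex=np.array([np.cos(a),np.sin(a)]);ey=np.array([-ex[1],ex[0]])
s=get_state();d=np.array([456,39])-np.array(s['eef_pos'][:2])*1e3
print('remaining in fence axes: tool x',d@ex,'tool y',-d@ey)
```

```text
scene 1494 [[0.216, -0.657, 0.01], [0.266, -0.526, 0.071], [0.298, -0.518, 0.192]]
4034 [[0.21, -0.706, 0.06], [0.283, -0.531, 0.111], [0.867, -0.458, 0.197]]
top 354 [[0.206, -0.575, 0.01], [0.29, -0.531, 0.02], [0.3, -0.518, 0.084]]
1992 [[0.213, -0.543, 0.06], [0.816, -0.512, 0.062], [0.872, -0.455, 0.089]]
remaining in fence axes: tool x 239.94445229919378 tool y -601.6101459821456
```

```bash
python3 -m creep '[{"z":-3},{"z":-4},{"z":-3,"wz":6.5},{"wz":6.5,"x":1.2},{"wz":6.5,"x":1.2},{"x":1.2,"y":-3},{"x":1.2,"y":-3},{"x":1.2,"y":-3},{"x":1.2,"y":-3},{"x":1.2,"y":-3},{"x":1.2,"y":-3},{"x":1.2,"y":-3}]'
python3 -m creep '[{"x":1.2,"y":-3},{"x":1.2,"y":-3},{"x":1.2,"y":-3},{"x":1.2,"y":-3},{"x":1.2,"y":-3},{"x":1.2,"y":-3},{"x":1.2,"y":-3},{"x":1.2,"y":-3},{"x":1.2,"y":-3},{"x":1.2,"y":-3},{"x":1.2,"y":-3},{"hand":0.7}]'
cat >> h.py <<'E'
A=np.radians(6.2);C=np.array([.6722,-.0983])
ex=np.array([np.cos(A),np.sin(A)]);ey=np.array([-ex[1],ex[0]])
def tool():
    from plant import get_state
    s=get_state();d=np.array(s['eef_pos'][:2])-C;w,x,y,z=s['orientation']
    print('t',round(s['time'],2),'fence mm x,y',np.round([d@ex*1e3,d@ey*1e3],1),'z',round(s['eef_pos'][2]*1e3,1),'yaw-err',round(np.degrees(2*np.arctan2(y,x))-6.2,2),'tilt',np.round([w,z],4),'F',np.round(s['ft_force'],1),'w',round(s['width'],3))
E
python3 -c "
from h import *;tool()"
```

```text
t 0.2 fence mm x,y [-440.1 -441.8] z 196.4 yaw-err 19.57 tilt [-0.0005 -0.0002] F [-0.1  0.5 -0.4] w 0.085validation failed for argument at $[0]...
validation failed for argument at $[0]...
```

```bash
python3 -m creep '[{"x":0,"y":0,"z":-3,"wx":0,"wy":0,"wz":0,"hand":1}]'; python3 -m creep '[{"x":0.0,"y":0.0,"z":-3.0,"wx":0.0,"wy":0.0,"wz":0.0,"hand":1.0}]'; python3 -m creep --help | head -20
```

```text
time: 0.3
eef_pos: [0.2812, -0.5823, 0.2229]
orientation: [-0.005, 0.975, 0.223, -0.001]
ft_force: [-0.8, -1.1, -1.4]
width: 0.0852
grasp_force: 0.0
time: 0.4
eef_pos: [0.2822, -0.5845, 0.2565]
orientation: [-0.002, 0.975, 0.223, -0.0]
ft_force: [0.4, -0.9, 0.6]
width: 0.0855
grasp_force: 0.0invalid input: not JSON, or not a number
```

Every field is required in each row.

```bash
python3 -m creep '[{"x":0,"y":0,"z":-4,"wx":0,"wy":0,"wz":0,"hand":1},{"x":0,"y":0,"z":0,"wx":0,"wy":0,"wz":6.5,"hand":1},{"x":1.2,"y":0,"z":0,"wx":0,"wy":0,"wz":6.5,"hand":1},{"x":1.2,"y":0,"z":0,"wx":0,"wy":0,"wz":6.5,"hand":1},{"x":1.2,"y":-3,"z":0,"wx":0,"wy":0,"wz":0,"hand":1},{"x":1.2,"y":-3,"z":0,"wx":0,"wy":0,"wz":0,"hand":1},{"x":1.2,"y":-3,"z":0,"wx":0,"wy":0,"wz":0,"hand":1},{"x":1.2,"y":-3,"z":0,"wx":0,"wy":0,"wz":0,"hand":1},{"x":1.2,"y":-3,"z":0,"wx":0,"wy":0,"wz":0,"hand":1},{"x":1.2,"y":-3,"z":0,"wx":0,"wy":0,"wz":0,"hand":1},{"x":1.2,"y":-3,"z":0,"wx":0,"wy":0,"wz":0,"hand":1},{"x":1.2,"y":-3,"z":0,"wx":0,"wy":0,"wz":0,"hand":1}]'
python3 -m creep '[{"x":1.2,"y":-3,"z":0,"wx":0,"wy":0,"wz":0,"hand":1},{"x":1.2,"y":-3,"z":0,"wx":0,"wy":0,"wz":0,"hand":1},{"x":1.2,"y":-3,"z":0,"wx":0,"wy":0,"wz":0,"hand":1},{"x":1.2,"y":-3,"z":0,"wx":0,"wy":0,"wz":0,"hand":1},{"x":1.2,"y":-3,"z":0,"wx":0,"wy":0,"wz":0,"hand":1},{"x":1.2,"y":-3,"z":0,"wx":0,"wy":0,"wz":0,"hand":1},{"x":1.2,"y":-3,"z":0,"wx":0,"wy":0,"wz":0,"hand":1},{"x":1.2,"y":-3,"z":0,"wx":0,"wy":0,"wz":0,"hand":1},{"x":1.2,"y":-3,"z":0,"wx":0,"wy":0,"wz":0,"hand":0.7},{"x":1.2,"y":-3,"z":0,"wx":0,"wy":0,"wz":0,"hand":0.7},{"x":0,"y":0,"z":0,"wx":0,"wy":0,"wz":0,"hand":0.7},{"x":0,"y":0,"z":0,"wx":0,"wy":0,"wz":0,"hand":0.7}]' >/dev/null
python3 -c "
from h import *;tool()"
```

```text
time: 1.6
eef_pos: [0.375, -0.3283, 0.297]
orientation: [-0.0, 0.999, 0.055, 0.0]
ft_force: [1.3, 0.2, 1.2]
width: 0.0855
grasp_force: 0.0
t 2.8 fence mm x,y [-201.1  102.6] z 296.9 yaw-err 0.17 tilt [ 0.0002 -0.0003] F [-0.3 -0.5 -0.2] w 0.06
```

```bash
python3 -m creep '[{"x":0,"y":-2.9,"z":3,"wx":0,"wy":0,"wz":0,"hand":0.7},{"x":0,"y":-2.8,"z":3,"wx":0,"wy":0,"wz":0,"hand":0.7},{"x":0,"y":0,"z":4,"wx":0,"wy":0,"wz":0,"hand":0.7},{"x":0,"y":0,"z":4,"wx":0,"wy":0,"wz":0,"hand":0.7},{"x":0,"y":0,"z":4,"wx":0,"wy":0,"wz":0,"hand":0.7},{"x":0,"y":0,"z":4,"wx":0,"wy":0,"wz":0,"hand":0.7},{"x":0,"y":0,"z":3,"wx":0,"wy":0,"wz":0,"hand":0.7},{"x":0,"y":0,"z":2,"wx":0,"wy":0,"wz":0,"hand":0.7},{"x":0,"y":0,"z":1,"wx":0,"wy":0,"wz":0,"hand":0.7},{"x":0,"y":0,"z":0.5,"wx":0,"wy":0,"wz":0,"hand":0.7},{"x":0,"y":0,"z":0.3,"wx":0,"wy":0,"wz":0,"hand":0.7},{"x":0,"y":0,"z":0,"wx":0,"wy":0,"wz":0,"hand":0.7}]' >/dev/null
python3 - <<'E'
from h import *;tool()
from plant import *
f=grab_frame("scene");cv2.imwrite('pics/s1.png',cv2.resize(f['color'][150:330,200:440,::-1],None,fx=3,fy=3))
E
```

```text
t 4.0 fence mm x,y [-200.5  158.9] z 9.5 yaw-err 0.05 tilt [0.     0.0006] F [ 0.1 -1.3  0.1] w 0.06
```

View pics/s1.png

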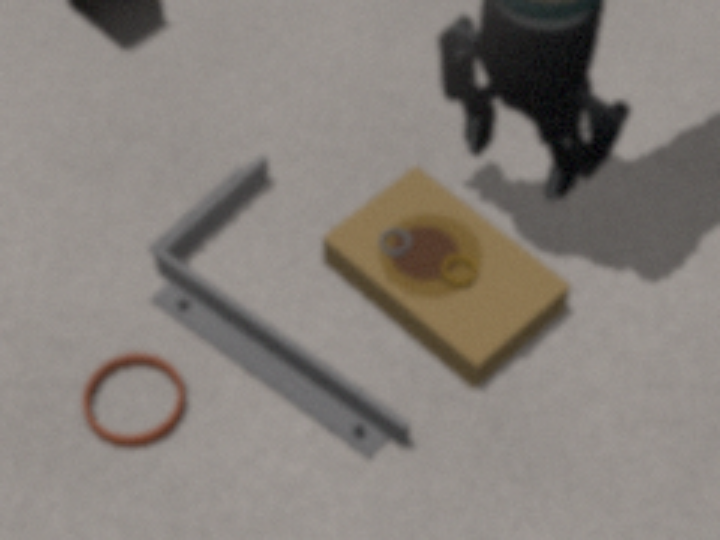

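The open fingers are low at (480,150) and (560,190), behind the brick's long side, with nothing in the way. Pushing.

```bash
python3 -m creep '[{"x":1.0,"y":0,"z":0,"wx":0,"wy":0,"wz":0,"hand":0.7},{"x":0.6,"y":0,"z":0,"wx":0,"wy":0,"wz":0,"hand":0.7},{"x":0.3,"y":0,"z":0,"wx":0,"wy":0,"wz":0,"hand":0.7},{"x":0.3,"y":0,"z":0,"wx":0,"wy":0,"wz":0,"hand":0.7},{"x":0.3,"y":0,"z":0,"wx":0,"wy":0,"wz":0,"hand":0.7},{"x":0.3,"y":0,"z":0,"wx":0,"wy":0,"wz":0,"hand":0.7},{"x":0.3,"y":0,"z":0,"wx":0,"wy":0,"wz":0,"hand":0.7},{"x":0.3,"y":0,"z":0,"wx":0,"wy":0,"wz":0,"hand":0.7},{"x":0.3,"y":0,"z":0,"wx":0,"wy":0,"wz":0,"hand":0.7},{"x":0.3,"y":0,"z":0,"wx":0,"wy":0,"wz":0,"hand":0.7},{"x":0.3,"y":0,"z":0,"wx":0,"wy":0,"wz":0,"hand":0.7},{"x":0.3,"y":0,"z":0,"wx":0,"wy":0,"wz":0,"hand":0.7}]' >/dev/null
cat >> h.py <<'E'
def brick():
    from plant import grab_frame
    f=grab_frame("top");W=world(f);c=f['color'].astype(int)
    F=W[...,:2]-C;X=F@ex*1e3;Y=F@ey*1e3
    m=(W[...,2]>.024)&(W[...,2]<.036)&(X>-200)&(X<10)&(Y>-10)&(Y<260)&(c[...,0]>c[...,2]+22)
    m=m.astype(np.uint8);m=cv2.morphologyEx(m,cv2.MORPH_OPEN,np.ones((3,3)))
    n,l,st,_=cv2.connectedComponentsWithStats(m);k=1+np.argmax(st[1:,4]);s=l==k
    print('brick (fence mm)',rect(np.stack([X[s],Y[s]],-1)))
    return f,X,Y,W
E
python3 - <<'E'
from h import *;tool();brick()
E
```

```text
t 5.25 fence mm x,y [-154.7  159.3] z 9.0 yaw-err 0.07 tilt [-0.  0.] F [ 0.2  0.1 -0.4] w 0.06
brick (fence mm) (array([-92369.2, 158399.2]), array([148190. ,  50075.4]), 83.91)
```

```bash
sed -i 's/np.stack(\[X\[s\],Y\[s\]\],-1)/np.stack([X[s],Y[s]],-1)\/1e3/' h.py
python3 - <<'E'
from h import *
from plant import *
f=grab_frame("scene");a=cv2.resize(f['color'][190:290,280:420,::-1],None,fx=5,fy=5)
f=grab_frame("wrist");cv2.imwrite('pics/s2.png',np.hstack([a[:480],cv2.resize(f['color'][:,:,::-1],(640,480))])[:, :])
im=cv2.imread('pics/s2.png');cv2.imwrite('pics/s2.png',cv2.resize(im,(800,int(480*800/im.shape[1]))))
W=world(f)
E
```

```text
(no output)
```

View pics/s2.png

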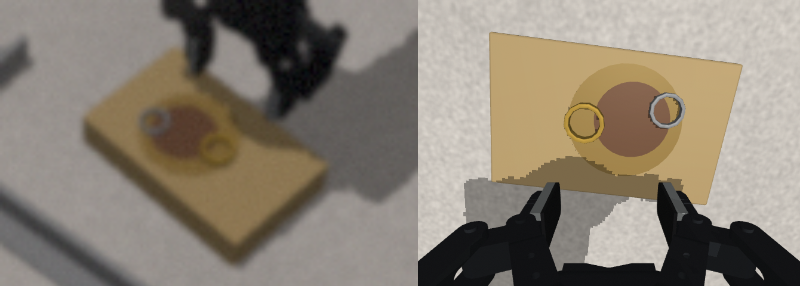

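Run:
```python
from h import *
from plant import *
f=grab_frame("wrist");W=world(f);F=W[...,:2]-C;X=F@ex*1e3;Y=F@ey*1e3;Z=W[...,2]*1e3
R=cv2.Rodrigues(np.array(f['rvec']))[0];cam=-R.T@np.array(f['tvec']).ravel();print('cam fence',(cam[:2]-C)@ex*1e3,(cam[:2]-C)@ey*1e3,cam[2])
k=640/ (800*640/1340)
# right finger: composite px (668,185)-> wrist px
s=1340/800
for u,v in [(548,186),(552,190),(545,200),(662,186),(668,192),(672,205),(600,150),(700,203)]:
    U=int((u*s-700));V=int(v*s);print((u,v),np.round([X[V,U],Y[V,U],Z[V,U]],1))
dark=(f['color'].max(2)<75)&(Z<60)
print(len(X[dark]),np.round(np.nanpercentile(Z[dark],[0.5,2,5,20,50]),1))
c=(f['color'].astype(int));m=(c[...,0]>c[...,2]+30)&(abs(Z-32)<3);print(rect(np.stack([X[m],Y[m]],-1)/1e3));tool()
```

```text
cam fence -80.1006444056094 160.1830740858213 0.18752332247717896
(548, 186) [-141.7  195.3   57.6]
(552, 190) [-141.4  191.6   63.6]
(545, 200) [-141.2  192.6   75.3]
(662, 186) [-141.   130.1   58.9]
(668, 192) [-141.3  128.2   65.7]
(672, 205) [-141.5  129.3   79.5]
(600, 150) [-127.6  165.8   33.4]
(700, 203) [-166.8   96.3   32.3]
1144 [ 1.8 33.8 34.6 37.4 54.3]
(array([-112.2,  160.5]), array([150.6,  95.1]), 83.21)
t 5.45 fence mm x,y [-155.1  159.3] z 9.0 yaw-err 0.07 tilt [ 0.     -0.0001] F [ 0.6  0.1 -0.5] w 0.06
```

Run:
```python
from h import *
from plant import *
f=grab_frame("wrist");W=world(f);F=W[...,:2]-C;X=F@ex*1e3;Y=F@ey*1e3;Z=W[...,2]*1e3
s=1340/800
for u in (548,555,662,668):
    U=int(u*s-700)
    for V in range(285,335,4):print(u,V,f['color'][V,U],np.round([X[V,U],Y[V,U],Z[V,U]],1))
```

```text
548 285 [123 105  74] [-142.   201.    33.5]
548 289 [123 104  73] [-143.9  201.3   33.1]
548 293 [123 105  73] [-145.7  201.4   33. ]
548 297 [123 105  73] [-146.9  201.2   34.3]
548 301 [123 105  73] [-149.3  201.7   32.8]
548 305 [122 104  74] [-150.8  201.7   33.4]
548 309 [73 75 75] [-141.4  195.4   57.1]
548 313 [73 75 75] [-141.5  194.7   60.1]
548 317 [73 75 74] [-141.7  194.1   62.8]
548 321 [73 75 75] [-141.6  193.3   65.8]
548 325 [73 75 75] [-141.6  192.7   68.6]
548 329 [73 75 74] [-142.2  192.3   70.1]
548 333 [17 17 17] [-141.5  191.4   74. ]
555 285 [123 105  73] [-141.9  196.1   34. ]
555 289 [123 105  74] [-144.2  196.6   32.5]
555 293 [123 105  73] [-145.4  196.4   33.8]
555 297 [123 105  73] [-147.4  196.6   33.2]
555 301 [123 105  73] [-148.5  196.4   34.6]
555 305 [122 104  73] [-150.3  196.5   34.5]
555 309 [16 17 17] [-141.7  191.4   56.6]
555 313 [15 16 15] [-141.4  190.6   60.2]
555 317 [13 13 13] [-141.8  190.1   62.6]
555 321 [12 12 12] [-142.7  190.    63.7]
555 325 [12 12 13] [-144.   190.    63.8]
555 329 [12 12 12] [-145.2  190.    64.3]
555 333 [12 12
[... 455 characters left out ...]
.1   59.9]
662 325 [11 11 11] [-144.9  130.5   62. ]
662 329 [12 13 13] [-147.2  130.1   60.5]
662 333 [12 13 12] [-148.3  130.2   61.3]
668 285 [191 163 115] [-141.9  120.9   33.7]
668 289 [190 162 114] [-143.9  120.6   32.9]
668 293 [189 163 114] [-145.5  120.6   33.2]
668 297 [190 162 114] [-147.1  120.5   33.6]
668 301 [188 160 112] [-148.9  120.4   33.5]
668 305 [121 104  73] [-150.5  120.4   33.8]
668 309 [79 82 81] [-141.2  126.4   57.4]
668 313 [79 81 81] [-141.9  126.7   59.1]
668 317 [79 81 81] [-141.5  127.6   62.8]
668 321 [79 81 81] [-141.3  128.4   66.2]
668 325 [14 13 14] [-142.3  128.5   67.1]
668 329 [13 14 13] [-141.8  129.3   70.6]
668 333 [17 18 18] [-141.6  130.1   73.8]
```

The wrist depth shows the real finger tips at about z = 56 mm, so they hang above the brick even though the TCP reads 9 mm. I'll back off, go lower and check again.

```bash
python3 -m creep '[{"x":-2.5,"y":0,"z":0,"wx":0,"wy":0,"wz":0,"hand":0.7},{"x":-2.5,"y":0,"z":0,"wx":0,"wy":0,"wz":0,"hand":0.7},{"x":0,"y":0,"z":0,"wx":0,"wy":0,"wz":0,"hand":0.7}]'
cat >> h.py <<'E'
def tips():
    from plant import grab_frame
    f=grab_frame("wrist");W=world(f);F=W[...,:2]-C;X=F@ex*1e3;Y=F@ey*1e3;Z=W[...,2]*1e3
    c=f['color'].astype(int);d=f['range_z']
    p=(c.max(2)-c.min(2)<12)&(d<.165)&(d>0)
    for n,h in(('L',slice(0,320)),('R',slice(320,640))):
        q=np.zeros_like(p);q[:,h]=p[:,h];print(n,q.sum(),'front X',np.nanpercentile(X[q],98).round(1),'minZ',np.nanpercentile(Z[q],[0,1,5]).round(1),'Y',np.nanpercentile(Y[q],[2,98]).round(1))
    m=(c[...,0]>c[...,2]+22)&(abs(Z-33)<3)&(X>-220)&(X<30)&(Y>-10)&(Y<270)
    m=cv2.morphologyEx(m.astype(np.uint8),cv2.MORPH_OPEN,np.ones((5,5)))>0
    if m.any():print('brick via wrist',rect(np.stack([X[m],Y[m]],-1)/1e3))
    return f,X,Y,Z
E
python3 - <<'E'
from h import *;tool();tips();brick()
E
```

```text
time: 5.8
eef_pos: [0.4461, 0.0369, 0.0089]
orientation: [0.001, 0.998, 0.055, -0.003]
ft_force: [-1.1, -1.1, -0.1]
width: 0.0596
grasp_force: 0.0
t 5.8 fence mm x,y [-210.2  158.9] z 8.9 yaw-err 0.08 tilt [ 0.0005 -0.0033] F [-1.1 -1.1 -0.1] w 0.06
L 27665 front X -189.2 minZ [ 0.5  2.1 64.7] Y [163.1 222.7]
R 28714 front X -101.3 minZ [ 0.6  3.2 39.7] Y [ 97.6 156.4]
brick via wrist (array([-123.4,  161.9]), array([150.5,  72.7]), 83.21)
brick (fence mm) (array([-114.1,  160.7]), array([148.3,  93.6]), 83.84)
```

```bash
python3 -m creep '[{"x":0,"y":0,"z":0.7,"wx":0,"wy":0,"wz":0,"hand":0.7},{"x":0,"y":0,"z":0.7,"wx":0,"wy":0,"wz":0,"hand":0.7},{"x":0,"y":0,"z":0.6,"wx":0,"wy":0,"wz":0,"hand":0.7},{"x":0,"y":0,"z":0,"wx":0,"wy":0,"wz":0,"hand":0.7}]'
python3 - <<'E'
from h import *;tool();f,X,Y,Z=tips()
cv2.imwrite('pics/w3.png',f['color'][:,:,::-1])
E
```

```text
time: 6.3
eef_pos: [0.4514, 0.0377, -0.0098]
orientation: [-0.0, 0.998, 0.055, -0.001]
ft_force: [-0.1, -0.2, 0.0]
width: 0.0601
grasp_force: 0.0
t 6.3 fence mm x,y [-204.8  159. ] z -9.8 yaw-err 0.08 tilt [-0.0001 -0.001 ] F [-0.1 -0.2  0. ] w 0.06
L 29052 front X -101.7 minZ [-1.   1.   2.2] Y [163.4 269.7]
R 31868 front X -99.7 minZ [-0.7  0.8  1.6] Y [ 45.8 156.1]
brick via wrist (array([-123.3,  161.8]), array([151.6,  73.5]), 83.48)
```

View pics/w3.png

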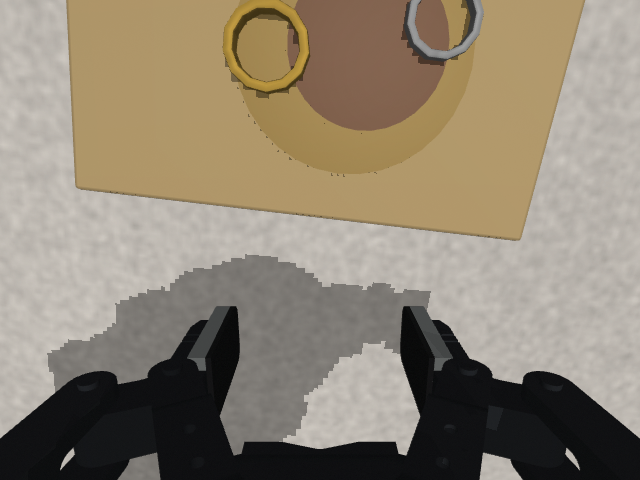

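Wrist view: the tips at (225,310) and (412,310) stand clear behind the brick's near edge (80,188)-(520,240). There is no contact force at a reading of z = -10 mm, so the reading is biased.

```bash
cat >> h.py <<'E'
def tipz():
    from plant import grab_frame
    f=grab_frame("wrist");W=world(f);F=W[...,:2]-C;X=F@ex*1e3;Y=F@ey*1e3;Z=W[...,2]*1e3
    for U in (220,228,412,420):
        V=next(v for v in range(250,400) if f['range_z'][v,U]>0 and f['range_z'][v,U]<.155)
        print(U,V,np.round([X[V+1,U],Y[V+1,U],Z[V+1,U]],1))
E
python3 -c "
from h import *;tipz()"
```

```text
220 306 [-191.6  194.7   36.1]
228 306 [-191.6  191.9   36.1]
412 306 [-191.4  127.6   36.3]
420 306 [-190.9  125.1   37.4]
```

```bash
python3 -m creep '[{"x":0,"y":0,"z":0.8,"wx":0,"wy":0,"wz":0,"hand":0.7},{"x":0,"y":0,"z":0.8,"wx":0,"wy":0,"wz":0,"hand":0.7},{"x":0,"y":0,"z":0.5,"wx":0,"wy":0,"wz":0,"hand":0.7},{"x":0,"y":0,"z":0,"wx":0,"wy":0,"wz":0,"hand":0.7}]'
python3 -c "
from h import *;tool();tipz()"
```

```text
time: 6.8
eef_pos: [0.4506, 0.0375, -0.0305]
orientation: [0.0, 0.998, 0.055, -0.001]
ft_force: [-0.3, -0.1, 0.9]
width: 0.06
grasp_force: 0.0
t 6.8 fence mm x,y [-205.7  159. ] z -30.5 yaw-err 0.08 tilt [ 0.0003 -0.0013] F [-0.3 -0.1  0.9] w 0.06
220 250 [-176.3  196.8    0.8]
228 250 [-175.9  193.6    1.8]
412 250 [-175.5  126.     3.1]
420 250 [-175.7  122.9    2.3]
```

```bash
python3 -m creep '[{"x":1.0,"y":0,"z":0,"wx":0,"wy":0,"wz":0,"hand":0.7},{"x":0.6,"y":0,"z":0,"wx":0,"wy":0,"wz":0,"hand":0.7},{"x":0.3,"y":0,"z":0,"wx":0,"wy":0,"wz":0,"hand":0.7},{"x":0.3,"y":0,"z":0,"wx":0,"wy":0,"wz":0,"hand":0.7},{"x":0.3,"y":0,"z":0,"wx":0,"wy":0,"wz":0,"hand":0.7},{"x":0.3,"y":0,"z":0,"wx":0,"wy":0,"wz":0,"hand":0.7},{"x":0.3,"y":0,"z":0,"wx":0,"wy":0,"wz":0,"hand":0.7},{"x":0.3,"y":0,"z":0,"wx":0,"wy":0,"wz":0,"hand":0.7},{"x":0.3,"y":0,"z":0,"wx":0,"wy":0,"wz":0,"hand":0.7},{"x":0.3,"y":0,"z":0,"wx":0,"wy":0,"wz":0,"hand":0.7},{"x":0.3,"y":0,"z":0,"wx":0,"wy":0,"wz":0,"hand":0.7},{"x":0.3,"y":0,"z":0,"wx":0,"wy":0,"wz":0,"hand":0.7}]'
python3 -c "
from h import *;tool();tips();brick()"
```

```text
time: 8.05
eef_pos: [0.4931, 0.0404, -0.0307]
orientation: [0.002, 0.999, 0.054, -0.004]
ft_force: [-6.7, -2.9, 3.8]
width: 0.0598
grasp_force: 2.7
t 8.05 fence mm x,y [-163.1  157.2] z -30.7 yaw-err -0.01 tilt [ 0.0021 -0.004 ] F [-6.7 -2.9  3.8] w 0.06
L 31031 front X -142.2 minZ [-0.1  0.9  1.5] Y [161.1 242.5]
R 31109 front X -79.0 minZ [-0.3  1.1  2.1] Y [ 96.2 155.6]
brick via wrist (array([-102.9,  163.6]), array([151.2,  91.7]), 88.79)
brick (fence mm) (array([-102.2,  164. ]), array([149.8,  93.6]), 89.45)
```

```bash
python3 -m creep '[{"x":0.4,"y":0,"z":0,"wx":0,"wy":0,"wz":0,"hand":0.7},{"x":0.4,"y":0,"z":0,"wx":0,"wy":0,"wz":0,"hand":0.7},{"x":0.4,"y":0,"z":0,"wx":0,"wy":0,"wz":0,"hand":0.7},{"x":0.4,"y":0,"z":0,"wx":0,"wy":0,"wz":0,"hand":0.7},{"x":0.4,"y":0,"z":0,"wx":0,"wy":0,"wz":0,"hand":0.7},{"x":0.4,"y":0,"z":0,"wx":0,"wy":0,"wz":0,"hand":0.7},{"x":0.4,"y":0,"z":0,"wx":0,"wy":0,"wz":0,"hand":0.7},{"x":0.4,"y":0,"z":0,"wx":0,"wy":0,"wz":0,"hand":0.7},{"x":0.4,"y":0,"z":0,"wx":0,"wy":0,"wz":0,"hand":0.7},{"x":0.4,"y":0,"z":0,"wx":0,"wy":0,"wz":0,"hand":0.7},{"x":0.4,"y":0,"z":0,"wx":0,"wy":0,"wz":0,"hand":0.7},{"x":0.4,"y":0,"z":0,"wx":0,"wy":0,"wz":0,"hand":0.7}]'
python3 -c "
from h import *;tool();tips();brick()"
```

```text
time: 9.35
eef_pos: [0.544, 0.0478, -0.0306]
orientation: [0.0, 0.998, 0.055, -0.001]
ft_force: [-2.1, -0.4, -1.8]
width: 0.0595
grasp_force: 1.0
t 9.35 fence mm x,y [-111.6  159.1] z -30.6 yaw-err 0.08 tilt [ 0.0003 -0.0013] F [-2.1 -0.4 -1.8] w 0.06
L 29738 front X -91.4 minZ [0.  1.  1.6] Y [162.8 239.9]
R 31369 front X -26.7 minZ [-0.8  1.   2. ] Y [ 69.6 157.1]
brick via wrist (array([-53.2, 166.5]), array([151.4,  92.3]), 89.85)
brick (fence mm) (array([-40.6, 201.3]), array([79.6, 71. ]), 89.99)
```

```bash
python3 -m creep '[{"x":0.2,"y":0,"z":0,"wx":0,"wy":0,"wz":0,"hand":0.7},{"x":0.2,"y":0,"z":0,"wx":0,"wy":0,"wz":0,"hand":0.7},{"x":0,"y":0,"z":0,"wx":0,"wy":0,"wz":0,"hand":0.7}]'
python3 -m creep '[{"x":-1,"y":0,"z":0,"wx":0,"wy":0,"wz":0,"hand":0.7},{"x":-3,"y":0,"z":0,"wx":0,"wy":0,"wz":0,"hand":0.7},{"x":0,"y":0,"z":-3,"wx":0,"wy":0,"wz":0,"hand":0.7},{"x":0,"y":0,"z":-4,"wx":0,"wy":0,"wz":0,"hand":0.7},{"x":0,"y":-2,"z":-3,"wx":0,"wy":0,"wz":0,"hand":0.4},{"x":0,"y":-3,"z":0,"wx":0,"wy":0,"wz":0,"hand":0.4},{"x":0,"y":-3,"z":0,"wx":0,"wy":0,"wz":0,"hand":0.4},{"x":0,"y":-3,"z":0,"wx":0,"wy":0,"wz":0,"hand":0.4},{"x":0,"y":0,"z":0,"wx":0,"wy":0,"wz":0,"hand":0.4}]'
python3 -c "
from h import *;tool();brick()
from plant import *;print(get_state()['qpos'])"
```

```text
time: 9.75
eef_pos: [0.5461, 0.0481, -0.0305]
orientation: [0.001, 0.998, 0.055, -0.003]
ft_force: [-5.8, -0.8, 3.9]
width: 0.0598
grasp_force: 2.6
time: 10.65
eef_pos: [0.4962, 0.1595, 0.0705]
orientation: [-0.002, 0.998, 0.058, 0.0]
ft_force: [0.2, 0.6, -0.0]
width: 0.0338
grasp_force: 0.0
t 10.65 fence mm x,y [-147.1  275.3] z 70.5 yaw-err 0.48 tilt [-0.0022  0.0005] F [ 0.2  0.6 -0. ] w 0.034
brick (fence mm) (array([-51.1, 166.3]), array([ 94.6, 149.4]), 0.21)
[-0.00426921  0.68694475 -0.53705629  1.98211196  0.58213322  0.62824736
 -2.38173096]
```

```bash
python3 -m creep '[{"x":0,"y":0,"z":0,"wx":0,"wy":0,"wz":8,"hand":0.4},{"x":0,"y":0,"z":0,"wx":0,"wy":0,"wz":0,"hand":0.4}]' | head -1
python3 -c "
from h import *;tool()
from plant import *;print(get_state()['qpos'])"
```

```text
time: 10.9
t 10.9 fence mm x,y [-147.6  267.9] z 69.5 yaw-err -8.02 tilt [ 0.001  -0.0008] F [ 0.8 -0.1 -0.3] w 0.034
[-0.02490227  0.67903395 -0.49526985  1.98356937  0.54593143  0.61484991
 -2.48674903]
```

```bash
python3 -m creep '[{"x":0,"y":0,"z":0,"wx":0,"wy":0,"wz":-8.2,"hand":0.4},{"x":0,"y":0,"z":0,"wx":0,"wy":0,"wz":-8.2,"hand":0.4},{"x":0,"y":0,"z":0,"wx":0,"wy":0,"wz":-8.2,"hand":0.4},{"x":0,"y":0,"z":0,"wx":0,"wy":0,"wz":-8.2,"hand":0.4},{"x":0,"y":0,"z":0,"wx":0,"wy":0,"wz":-8.2,"hand":0.4},{"x":0,"y":0,"z":0,"wx":0,"wy":0,"wz":-8.2,"hand":0.4},{"x":0,"y":0,"z":0,"wx":0,"wy":0,"wz":-8.2,"hand":0.4},{"x":0,"y":0,"z":0,"wx":0,"wy":0,"wz":-8.2,"hand":0.4},{"x":0,"y":0,"z":0,"wx":0,"wy":0,"wz":-8.2,"hand":0.4},{"x":0,"y":0,"z":0,"wx":0,"wy":0,"wz":-8.2,"hand":0.4},{"x":0,"y":0,"z":0,"wx":0,"wy":0,"wz":-8.2,"hand":0.4},{"x":0,"y":0,"z":0,"wx":0,"wy":0,"wz":-7.8,"hand":0.4}]' >/dev/null;python3 -m creep '[{"x":1,"y":3,"z":0,"wx":0,"wy":0,"wz":0,"hand":0.4},{"x":0.5,"y":3,"z":0,"wx":0,"wy":0,"wz":0,"hand":0.4},{"x":0,"y":3,"z":0,"wx":0,"wy":0,"wz":0,"hand":0.4},{"x":0,"y":0,"z":0,"wx":0,"wy":0,"wz":0,"hand":0.4}]' | head -1
python3 -c "
from h import *;tool();brick()
from plant import *;print(get_state()['qpos'])"
```

```text
time: 12.5
t 12.5 fence mm x,y [-53.5 282.7] z 68.9 yaw-err 89.95 tilt [0.0004 0.0005] F [-0.  -0.   0.4] w 0.034
brick (fence mm) (array([-38. , 147.9]), array([113.4,  68.4]), 89.73)
[ 0.18714055  0.91782855 -0.93628306  1.72078778  0.87728199  0.98218477
 -0.98470017]
```

```bash
python3 -m creep '[{"x":0,"y":0,"z":3,"wx":0,"wy":0,"wz":0,"hand":0.4},{"x":0,"y":0,"z":3,"wx":0,"wy":0,"wz":0,"hand":0.4},{"x":0,"y":0,"z":2,"wx":0,"wy":0,"wz":0,"hand":0.4},{"x":0,"y":0,"z":0.8,"wx":0,"wy":0,"wz":0,"hand":0.4},{"x":0,"y":0,"z":0.6,"wx":0,"wy":0,"wz":0,"hand":0.4},{"x":0,"y":0,"z":0,"wx":0,"wy":0,"wz":0,"hand":0.4}]'
python3 - <<'E'
from h import *;tool()
from plant import *
f=grab_frame("wrist");a=f['color'][:,:,::-1];g=grab_frame("scene")['color'][180:330,220:420,::-1]
cv2.imwrite('pics/w4.png',np.hstack([cv2.resize(a,(400,300)),cv2.resize(g,(400,300))]))
E
```

```text
time: 13.15
eef_pos: [0.5837, 0.1781, -0.0247]
orientation: [-0.001, 0.667, 0.745, -0.001]
ft_force: [-0.3, 0.8, 0.8]
width: 0.0342
grasp_force: 0.0
t 13.15 fence mm x,y [-58.1 284.4] z -24.7 yaw-err 90.11 tilt [-0.0008 -0.001 ] F [-0.3  0.8  0.8] w 0.034
```

View pics/w4.png

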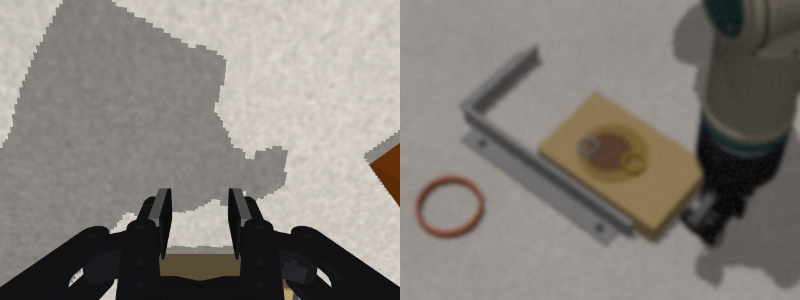

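The fingers are low past the brick's left end. In the scene half the brick is at (620,165), both rings are on it, and the bangle is untouched. Now I'll push the end.

```bash
python3 -m creep '[{"x":-1,"y":0.7,"z":0,"wx":0,"wy":0,"wz":0,"hand":0.4},{"x":-1,"y":0,"z":0,"wx":0,"wy":0,"wz":0,"hand":0.4},{"x":-0.4,"y":0,"z":0,"wx":0,"wy":0,"wz":0,"hand":0.4},{"x":-0.4,"y":0,"z":0,"wx":0,"wy":0,"wz":0,"hand":0.4},{"x":-0.3,"y":0,"z":0,"wx":0,"wy":0,"wz":0,"hand":0.4},{"x":-0.3,"y":0,"z":0,"wx":0,"wy":0,"wz":0,"hand":0.4},{"x":-0.3,"y":0,"z":0,"wx":0,"wy":0,"wz":0,"hand":0.4},{"x":-0.3,"y":0,"z":0,"wx":0,"wy":0,"wz":0,"hand":0.4},{"x":-0.4,"y":0,"z":0,"wx":0,"wy":0,"wz":0,"hand":0.4},{"x":-0.4,"y":0,"z":0,"wx":0,"wy":0,"wz":0,"hand":0.4},{"x":-0.4,"y":0,"z":0,"wx":0,"wy":0,"wz":0,"hand":0.4},{"x":-0.4,"y":0,"z":0,"wx":0,"wy":0,"wz":0,"hand":0.4}]'
python3 -c "
from h import *;tool();brick()"
```

```text
time: 14.45
eef_pos: [0.5969, 0.123, -0.0247]
orientation: [-0.001, 0.667, 0.745, -0.001]
ft_force: [0.2, 1.7, 0.5]
width: 0.0345
grasp_force: 1.4
t 14.45 fence mm x,y [-50.9 228.1] z -24.7 yaw-err 90.08 tilt [-0.0008 -0.0009] F [0.2 1.7 0.5] w 0.034
brick (fence mm) (array([-13.6,  89.3]), array([40.9, 20.5]), 82.5)
```

```bash
python3 -m creep '[{"x":-0.4,"y":0,"z":0,"wx":0,"wy":0,"wz":0,"hand":0.4},{"x":-0.4,"y":0,"z":0,"wx":0,"wy":0,"wz":0,"hand":0.4},{"x":-0.4,"y":0,"z":0,"wx":0,"wy":0,"wz":0,"hand":0.4},{"x":-0.4,"y":0,"z":0,"wx":0,"wy":0,"wz":0,"hand":0.4},{"x":-0.4,"y":0,"z":0,"wx":0,"wy":0,"wz":0,"hand":0.4},{"x":-0.4,"y":0,"z":0,"wx":0,"wy":0,"wz":0,"hand":0.4},{"x":-0.4,"y":0,"z":0,"wx":0,"wy":0,"wz":0,"hand":0.4},{"x":-0.4,"y":0,"z":0,"wx":0,"wy":0,"wz":0,"hand":0.4},{"x":-0.4,"y":0,"z":0,"wx":0,"wy":0,"wz":0,"hand":0.4},{"x":-0.4,"y":0,"z":0,"wx":0,"wy":0,"wz":0,"hand":0.4},{"x":-0.4,"y":0,"z":0,"wx":0,"wy":0,"wz":0,"hand":0.4}]'
python3 - <<'E'
from h import *;tool()
from plant import *
f=grab_frame("scene");W=world(f);F=W[...,:2]-C;X=F@ex*1e3;Y=F@ey*1e3;Z=W[...,2]*1e3;c=f['color'].astype(int)
m=(c[...,0]>c[...,2]+22)&(abs(Z-32)<4)&(X>-130)&(X<10)&(Y>-10)&(Y<250)
m=cv2.morphologyEx(m.astype(np.uint8),cv2.MORPH_OPEN,np.ones((3,3)))>0
print(rect(np.stack([X[m],Y[m]],-1)/1e3))
cv2.imwrite('pics/s5.png',cv2.resize(f['color'][180:300,220:400,::-1],None,fx=4,fy=4))
E
```

```text
time: 15.6
eef_pos: [0.6017, 0.0793, -0.0247]
orientation: [-0.001, 0.667, 0.745, -0.001]
ft_force: [0.5, 4.7, 1.4]
width: 0.0345
grasp_force: 1.9
t 15.6 fence mm x,y [-50.9 184.1] z -24.7 yaw-err 90.09 tilt [-0.0007 -0.001 ] F [0.5 4.7 1.4] w 0.034
(array([-51.2,  99. ]), array([ 96.4, 150.9]), 0.31)
```

View pics/s5.png

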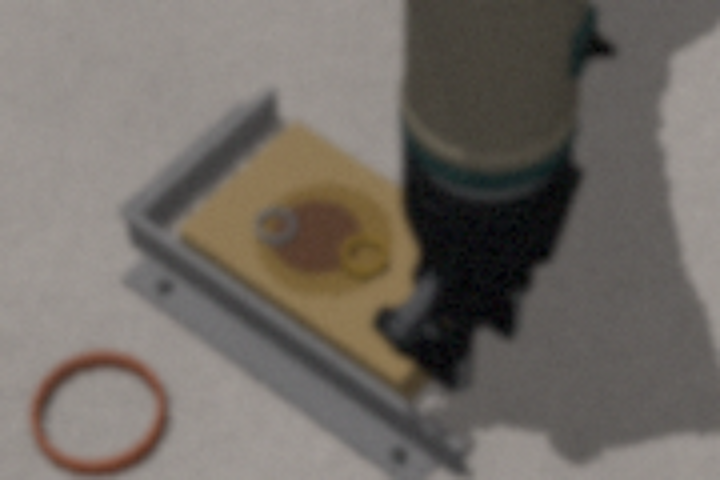

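The brick slides straight along the wall, and the rings at (275,225) and (362,255) are still in place. About 24 mm remain.

```bash
python3 -m creep '[{"x":-0.4,"y":0,"z":0,"wx":0,"wy":0,"wz":0,"hand":0.4},{"x":-0.4,"y":0,"z":0,"wx":0,"wy":0,"wz":0,"hand":0.4},{"x":-0.4,"y":0,"z":0,"wx":0,"wy":0,"wz":0,"hand":0.4},{"x":-0.4,"y":0,"z":0,"wx":0,"wy":0,"wz":0,"hand":0.4},{"x":-0.2,"y":0,"z":0,"wx":0,"wy":0,"wz":0,"hand":0.4},{"x":-0.2,"y":0,"z":0,"wx":0,"wy":0,"wz":0,"hand":0.4},{"x":-0.1,"y":0,"z":0,"wx":0,"wy":0,"wz":0,"hand":0.4}]'
for i in 1 2 3 4; do python3 -m creep '[{"x":-0.1,"y":0,"z":0,"wx":0,"wy":0,"wz":0,"hand":0.4},{"x":0,"y":0,"z":0,"wx":0,"wy":0,"wz":0,"hand":0.4}]' | grep -E "eef|ft_"; done
```

```text
time: 16.35
eef_pos: [0.604, 0.0584, -0.0247]
orientation: [-0.001, 0.667, 0.745, -0.001]
ft_force: [-0.9, 3.5, 2.8]
width: 0.0343
grasp_force: 2.1
eef_pos: [0.6041, 0.0575, -0.0247]
ft_force: [-0.7, 2.6, 1.2]
eef_pos: [0.6042, 0.0566, -0.0247]
ft_force: [0.5, 4.7, 1.9]
eef_pos: [0.6043, 0.0556, -0.0247]
ft_force: [-0.2, 4.4, 2.7]
eef_pos: [0.6043, 0.0556, -0.0247]
ft_force: [0.1, 6.5, 1.7]
```

```bash
for i in 1 2; do python3 -m creep '[{"x":-0.1,"y":0,"z":0,"wx":0,"wy":0,"wz":0,"hand":0.4},{"x":0,"y":0,"z":0,"wx":0,"wy":0,"wz":0,"hand":0.4}]' | grep -E "eef|ft_"; done
python3 - <<'E'
from h import *;tool()
from plant import *
f=grab_frame("scene");W=world(f);F=W[...,:2]-C;X=F@ex*1e3;Y=F@ey*1e3;Z=W[...,2]*1e3;c=f['color'].astype(int)
m=(c[...,0]>c[...,2]+22)&(abs(Z-32)<4)&(X>-130)&(X<10)&(Y>-10)&(Y<250)
m=cv2.morphologyEx(m.astype(np.uint8),cv2.MORPH_OPEN,np.ones((3,3)))>0
print(rect(np.stack([X[m],Y[m]],-1)/1e3))
E
```

```text
eef_pos: [0.6043, 0.0557, -0.0247]
ft_force: [-1.2, 8.0, 0.7]
eef_pos: [0.6046, 0.0557, -0.0246]
ft_force: [-0.6, 9.5, 0.2]
t 17.55 fence mm x,y [-50.6 160.4] z -24.6 yaw-err 90.13 tilt [-0.0022  0.0009] F [-0.6  9.5  0.2] w 0.034
(array([-51.5,  74.2]), array([153.3,  96.9]), 89.49)
```

Blocked against the short wall with the force rising. Now I'll back off and return to the long side for the final press.

```bash
python3 -m creep '[{"x":1,"y":0,"z":0,"wx":0,"wy":0,"wz":0,"hand":0.4},{"x":2.5,"y":0,"z":0,"wx":0,"wy":0,"wz":0,"hand":0.4},{"x":0,"y":0,"z":-3,"wx":0,"wy":0,"wz":0,"hand":0.4},{"x":0,"y":0,"z":-4,"wx":0,"wy":0,"wz":0,"hand":0.4},{"x":0,"y":-2,"z":-3,"wx":0,"wy":0,"wz":0,"hand":0.4},{"x":0,"y":-3,"z":0,"wx":0,"wy":0,"wz":0,"hand":0.4},{"x":0,"y":-3,"z":0,"wx":0,"wy":0,"wz":0,"hand":0.4},{"x":0,"y":-3,"z":0,"wx":0,"wy":0,"wz":0,"hand":0.4},{"x":0,"y":0,"z":0,"wx":0,"wy":0,"wz":0,"hand":0.4}]' >/dev/null
python3 -m creep '[{"x":0,"y":0,"z":0,"wx":0,"wy":0,"wz":8.2,"hand":0.4},{"x":0,"y":0,"z":0,"wx":0,"wy":0,"wz":8.2,"hand":0.4},{"x":0,"y":0,"z":0,"wx":0,"wy":0,"wz":8.2,"hand":0.4},{"x":0,"y":0,"z":0,"wx":0,"wy":0,"wz":8.2,"hand":0.4},{"x":0,"y":0,"z":0,"wx":0,"wy":0,"wz":8.2,"hand":0.4},{"x":0,"y":0,"z":0,"wx":0,"wy":0,"wz":8.2,"hand":0.4},{"x":0,"y":0,"z":0,"wx":0,"wy":0,"wz":8.2,"hand":0.4},{"x":0,"y":0,"z":0,"wx":0,"wy":0,"wz":8.2,"hand":0.7},{"x":0,"y":0,"z":0,"wx":0,"wy":0,"wz":8.2,"hand":0.7},{"x":0,"y":0,"z":0,"wx":0,"wy":0,"wz":8.2,"hand":0.7},{"x":0,"y":0,"z":0,"wx":0,"wy":0,"wz":8.0,"hand":0.7},{"x":0,"y":0,"z":0,"wx":0,"wy":0,"wz":0,"hand":0.7}]' >/dev/null
python3 -c "
from h import *;tool();brick()
from plant import *;print(get_state()['qpos'])"
```

```text
t 19.7 fence mm x,y [-160.1  190.7] z 75.5 yaw-err 0.01 tilt [ 0.0017 -0.0012] F [ 0.1  0.1 -0.4] w 0.06
brick (fence mm) (array([-50.8,  75.3]), array([149.2,  94.5]), 89.93)
[ 0.16079823  0.65866478 -0.550939    2.03486414  0.59535417  0.61260608
 -2.25750788]
```

```bash
python3 -m creep '[{"x":0,"y":3,"z":0,"wx":0,"wy":0,"wz":0,"hand":0.7},{"x":0,"y":3,"z":0,"wx":0,"wy":0,"wz":0,"hand":0.7},{"x":0,"y":3,"z":0,"wx":0,"wy":0,"wz":0,"hand":0.7},{"x":0,"y":2.5,"z":0,"wx":0,"wy":0,"wz":0,"hand":0.7},{"x":0,"y":0,"z":0,"wx":0,"wy":0,"wz":0,"hand":0.7},{"x":0,"y":0,"z":3,"wx":0,"wy":0,"wz":0,"hand":0.7},{"x":0,"y":0,"z":3,"wx":0,"wy":0,"wz":0,"hand":0.7},{"x":0,"y":0,"z":2.5,"wx":0,"wy":0,"wz":0,"hand":0.7},{"x":0,"y":0,"z":1.1,"wx":0,"wy":0,"wz":0,"hand":0.7},{"x":0,"y":0,"z":0.7,"wx":0,"wy":0,"wz":0,"hand":0.7},{"x":0,"y":0,"z":0,"wx":0,"wy":0,"wz":0,"hand":0.7}]' | grep -E "ft_"
python3 -c "
from h import *;tool()"
```

```text
ft_force: [-0.4, 0.1, 0.2]
t 20.85 fence mm x,y [-160.8   77.4] z -27.7 yaw-err 0.16 tilt [ 0.0003 -0.0015] F [-0.4  0.1  0.2] w 0.06
```

```bash
python3 -m creep '[{"x":1,"y":0,"z":0,"wx":0,"wy":0,"wz":0,"hand":0.7},{"x":1,"y":0,"z":0,"wx":0,"wy":0,"wz":0,"hand":0.7},{"x":1,"y":0,"z":0,"wx":0,"wy":0,"wz":0,"hand":0.7},{"x":0.6,"y":0,"z":0,"wx":0,"wy":0,"wz":0,"hand":0.7},{"x":0.4,"y":0,"z":0,"wx":0,"wy":0,"wz":0,"hand":0.7},{"x":0.3,"y":0,"z":0,"wx":0,"wy":0,"wz":0,"hand":0.7},{"x":0.2,"y":0,"z":0,"wx":0,"wy":0,"wz":0,"hand":0.7},{"x":0.2,"y":0,"z":0,"wx":0,"wy":0,"wz":0,"hand":0.7},{"x":0.1,"y":0,"z":0,"wx":0,"wy":0,"wz":0,"hand":0.7},{"x":0,"y":0,"z":0,"wx":0,"wy":0,"wz":0,"hand":0.7}]' | grep -E "eef|ft_"
for i in 1 2 3 4 5; do python3 -m creep '[{"x":0.1,"y":0,"z":0,"wx":0,"wy":0,"wz":0,"hand":0.7},{"x":0,"y":0,"z":0,"wx":0,"wy":0,"wz":0,"hand":0.7}]' | grep -E "eef|ft_"; done
```

```text
eef_pos: [0.5517, -0.0337, -0.0276]
ft_force: [-0.3, -0.4, 0.3]
eef_pos: [0.5528, -0.0336, -0.0275]
ft_force: [-0.8, 0.5, -0.2]
eef_pos: [0.5539, -0.0335, -0.0275]
ft_force: [-0.1, -0.1, -0.5]
eef_pos: [0.5549, -0.0334, -0.0275]
ft_force: [0.3, -1.0, 1.2]
eef_pos: [0.5554, -0.0334, -0.0276]
ft_force: [-1.1, 0.2, -0.2]
eef_pos: [0.5554, -0.0334, -0.0277]
ft_force: [-4.7, -1.2, 3.2]
```

```bash
for i in 1 2 3 4 5 6; do python3 -m creep '[{"x":0.1,"y":0,"z":0,"wx":0,"wy":0,"wz":0,"hand":0.7},{"x":0,"y":0,"z":0,"wx":0,"wy":0,"wz":0,"hand":0.7}]' | grep -E "eef|ft_"; done;python3 -c "
from h import *;tool();brick()"
```

```text
eef_pos: [0.5553, -0.0335, -0.0277]
ft_force: [-6.3, 0.1, 4.8]
eef_pos: [0.5553, -0.0335, -0.0278]
ft_force: [-7.4, -0.3, 7.1]
eef_pos: [0.557, -0.0333, -0.0278]
ft_force: [-6.1, 0.4, 3.8]
eef_pos: [0.5587, -0.0332, -0.0278]
ft_force: [-6.0, -1.0, 3.7]
eef_pos: [0.5586, -0.0332, -0.0278]
ft_force: [-8.1, -0.9, 4.8]
eef_pos: [0.5585, -0.0332, -0.0279]
ft_force: [-9.4, -0.4, 8.8]
t 24.05 fence mm x,y [-106.   77.] z -27.9 yaw-err 0.08 tilt [ 0.0011 -0.0049] F [-9.4 -0.4  8.8] w 0.06
brick (fence mm) (array([-44.4,  89.8]), array([120.4,  90.5]), 89.85)
```

```bash
for i in 1 2 3; do python3 -m creep '[{"x":0.1,"y":0,"z":0,"wx":0,"wy":0,"wz":0,"hand":0.7},{"x":0,"y":0,"z":0,"wx":0,"wy":0,"wz":0,"hand":0.7}]' | grep -E "eef|ft_"; done
```

```text
eef_pos: [0.5585, -0.0333, -0.028]
ft_force: [-11.3, -0.6, 9.4]
eef_pos: [0.5583, -0.0333, -0.028]
ft_force: [-13.1, -0.9, 11.5]
eef_pos: [0.5583, -0.0334, -0.0281]
ft_force: [-14.9, -0.1, 14.4]
```

It is firmly blocked by the long wall. I'll back off, lift and check.

```bash
python3 -m creep '[{"x":-1,"y":0,"z":0,"wx":0,"wy":0,"wz":0,"hand":0.7},{"x":-3,"y":0,"z":0,"wx":0,"wy":0,"wz":0,"hand":0.7},{"x":-2,"y":0,"z":0,"wx":0,"wy":0,"wz":0,"hand":0.7},{"x":0,"y":0,"z":-3,"wx":0,"wy":0,"wz":0,"hand":0.7},{"x":0,"y":0,"z":-4,"wx":0,"wy":0,"wz":0,"hand":0.7},{"x":0,"y":0,"z":-4,"wx":0,"wy":0,"wz":0,"hand":0.7},{"x":0,"y":-4,"z":-4,"wx":0,"wy":0,"wz":0,"hand":0.7},{"x":0,"y":-4,"z":-3,"wx":0,"wy":0,"wz":0,"hand":0.7},{"x":0,"y":-4,"z":0,"wx":0,"wy":0,"wz":0,"hand":0.7},{"x":0,"y":-4,"z":0,"wx":0,"wy":0,"wz":0,"hand":0.7},{"x":0,"y":0,"z":0,"wx":0,"wy":0,"wz":0,"hand":0.7}]' | grep -E "eef|ft_"
python3 - <<'E'
from h import *;tool();f,X,Y,W=brick()
z=W[...,2]
def reg(u0,u1,v0,v1,lo,hi):
    m=np.zeros(z.shape,bool);m[v0:v1,u0:u1]=1
    return W[m&(z>lo)&(z<hi)][:,:2]
for n,r in dict(jar=(110,160,245,290),char=(485,535,272,305),bang=(340,380,160,200)).items():print(n,rect(reg(*r,.006,.1)))
cv2.imwrite('pics/t6.png',cv2.resize(np.clip(f['color'][195:315,265:425,::-1]*1.5,0,255).astype(np.uint8),(800,600),interpolation=2))
E
```

```text
eef_pos: [0.4901, 0.1235, 0.1494]
ft_force: [-0.1, 0.6, 0.6]
t 25.8 fence mm x,y [-157.1  240.2] z 149.4 yaw-err 0.62 tilt [-0.0026  0.0014] F [-0.1  0.6  0.6] w 0.06
brick (fence mm) (array([-46.8,  75.4]), array([149.3,  95.8]), 89.95)
jar (array([573.5, 419. ]), array([50.3, 51. ]), 29.85)
char (array([ 532.1, -331.5]), array([76.6, 42.7]), 89.75)
bang (array([758. , -30.3]), array([65.2, 66.4]), 87.17)
```

View pics/t6.png

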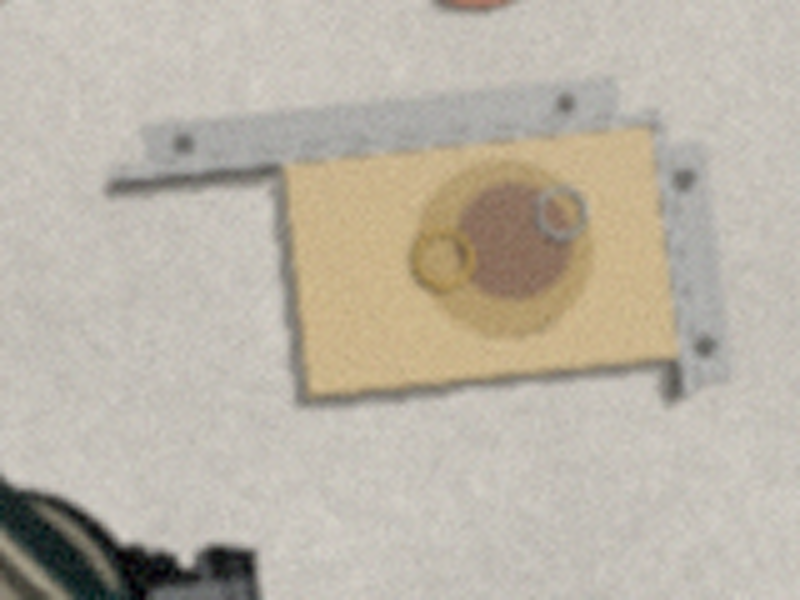

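The brick fills the inner corner, flush along both walls (top edge (285,165)-(655,127), right edge (655,127)-(675,360)). Both rings are on it, the bystanders haven't moved, and the hand is clear.

```bash
python3 -c "
from plant import *;print(close_job())"
```

```text
the job is handed in; nothing more can be done
None
```

The job is handed in: the pale brick sits in the fence corner, flush against both walls to within about 1 mm by camera, with both rings on it, the jar, charcoal block and bangle unmoved, and the hand clear at about 26 s.

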